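# Lay up a two-cell module on the clamping bed

## Task

Lay up a two-cell module on the clamping bed, ready for the screw to be tightened: stand the blue cell close against the fixed navy jaw (at the end away from the handwheel), the green cell on its other side towards the screw, and the finned cooling plate between the two, all square in one row along the middle of the bed with only a few millimetres between neighbours. Turn the cells so that the blue cell's red (plus) terminal and the green cell's black (minus) terminal are at the same edge of the row, and lay the copper link, hump up, on top across those two terminals. Set things down gently, never tip a cell or the plate over, let go of everything at the end, and leave the orange spare cell and the tape roll where they are.

Things in the scene. Friction and masses are not known exactly. Their poses are not given: they have to be found in the camera images.
- clamp_bed: Fixed clamping bed: base plate 110 (x) by 240 mm (y), origin on the bench under it, top 14 mm up, tan liner where the parts stand (row along y, centred on x = 0). Fixed navy jaw: face at y = -85 mm, 60 mm wide, top 72 mm up (110 wide below 40). Steel sliding jaw, same shape: face at y = +40. Beyond it screw and handwheel to y = 158. Guide rods at x = +-45, tops 31 mm up.
- blue_cell: Blue battery cell, standing upright: 60 mm wide (its x), 26 mm thick (its y), can 70 mm high. Origin at the centre of its underside. On top two flat round metal terminals, 12 mm in diameter, tops 76 mm above the underside, at y = 0: plus at x = +17 mm (in a red square), minus at x = -17 mm (in a black square). About 0.24 kg.
- green_cell: Green battery cell, standing upright: 60 mm wide (its x), 26 mm thick (its y), can 70 mm high. Origin at the centre of its underside. On top two flat round metal terminals, 12 mm in diameter, tops 76 mm above the underside, at y = 0: plus at x = +17 mm (in a red square), minus at x = -17 mm (in a black square). About 0.24 kg.
- cooling_plate: Finned aluminium cooling plate, standing upright: 66 mm wide (its x), 16 mm thick over the fins (its y), 66 mm high. Origin at the centre of its underside. About 0.11 kg.
- link: Copper link: a flat bar 90 mm long (its y), 18 mm wide (its x), 4 mm thick, with a square hump 28 mm long in its middle, top 14 mm above its underside; take it by the hump across the 18 mm width. Lies flat, hump up. Origin at the centre of its underside. 0.06 kg.
- spare_cell: Orange spare cell, not wanted, standing upright: same size and terminals as the other cells, origin at the centre of its underside.
- tape_roll: Roll of amber tape lying flat, 60 mm in diameter, 19 mm high, not wanted. Origin at the centre of its underside. It, the three cells, the plate and the link start in mixed places, 12 to 13 cm apart, on a grey mat 2 mm thick (250 x 370 mm).
Mind the look-alikes: they are no part of the job. Of the things that look like the green_cell, take the one that is farthest from the robot's base at the start. Of the things like the link, leave any that is white; of the rest the larger one is meant.

How it is judged (in metres and radians):
At the end, for the whole second after the job is handed in: Cells and plate upright on the bed, square within 8 deg, within 12 mm of its midline; blue under 12 mm from the fixed jaw; plate between, its centre under 34 mm from each cell centre; link flat on blue red and green black terminals, within 10 mm sideways, ends 6 mm past both; all free, at rest (x of blue_cell in the frame of clamp_bed between -0.012 and 0.012 m and z of blue_cell in the frame of clamp_bed between 0.011 and 0.018 m and angle between each of blue_cell, green_cell, cooling_plate's own z axis and vertical below 0.06 rad and angle between the y axis of each of blue_cell, green_cell, cooling_plate and the y axis of clamp_bed, either way round below 0.14 rad and x of green_cell in the frame of clamp_bed between -0.012 and 0.012 m and z of green_cell in the frame of clamp_bed between 0.011 and 0.018 m and x of cooling_plate in the frame of clamp_bed between -0.012 and 0.012 m and z of cooling_plate in the frame of clamp_bed between 0.011 and 0.018 m and y of blue_cell in the frame of clamp_bed below -0.06 m and horizontal distance between blue_cell and cooling_plate below 0.034 m and horizontal distance between cooling_plate and green_cell below 0.034 m and x of link in the frame of blue_cell between 0.007 and 0.027 m and y of link in the frame of blue_cell between -0.039 and 0.039 m and z of link in the frame of blue_cell between 0.072 and 0.08 m and x of link in the frame of green_cell between -0.027 and -0.007 m and y of link in the frame of green_cell between -0.039 and 0.039 m and z of link in the frame of green_cell between 0.072 and 0.08 m and angle between link's own z axis and vertical below 0.07 rad and angle between the y axis of link and the y axis of clamp_bed, either way round below 0.16 rad and linear speed of each of blue_cell, green_cell, cooling_plate, link below 0.02 m/s); the robot touches nothing.
It fails at once if a cell or the cooling plate was tipped over (angle between any of blue_cell, green_cell, cooling_plate, spare_cell's own z axis and vertical above 0.5 rad).
It fails at once if a part was dropped (fell freely by more than about a centimetre) ((contact force between the fingers and blue_cell below 0.05 N and linear speed of blue_cell above 0.5 m/s) or (contact force between the fingers and green_cell below 0.05 N and linear speed of green_cell above 0.5 m/s) or (contact force between the fingers and cooling_plate below 0.05 N and linear speed of cooling_plate above 0.5 m/s) or (contact force between the fingers and link below 0.05 N and linear speed of link above 0.5 m/s)).
It fails at once if the spare cell or the tape roll was shifted more than 25 mm (distance of any of spare_cell, tape_roll from where it was at the start of the episode above 0.025 m).
It also fails if it takes over 118 s, if anything falls off the work surface, if the arm or the gripper's body presses on something with over 40 N, if the wrist force passes 120 N, or if a joint passes its speed limit or range.

## Robot

A 6-joint arm with a two-finger parallel gripper is mounted at the origin on the work surface. World frame = base frame: x ahead of the robot, y to its left, z up, the work surface at z = 0. Lengths are in mm, angles in rad, forces in N, time in s.
With the tool pointing down it reaches from about 325 to 775 mm from the base axis. Payload 5.5 kg.
Tool frame: the origin (TCP) lies at the very end of the fingers, on their centre line; the grasp point (between the pads) lies r.grasp_offset behind it (r.grasp_offset is the distance from the TCP to the grasp point, in mm); x points along the fingers, z is the direction in which the jaws open and shut, and the axes are right-handed (so a half turn about x gives the same grasp; the last joint's range is limited). The gripper opens to 85 mm and grips with 20 to 120 N. Pads are 22 mm wide; open, the fingers measure 114 mm over their backs; the gripper's body (76 mm by 85 mm) begins 54 mm behind the grasp point. The pads swing forward as they close: fully open they stand 13 mm farther back than shut.
Start: joints at [1.107, 0.091, 1.231, -0, 1.82, -0.057], TCP at [237.409, 551.047, 231.275] pointing down, gripper open.
Joint ranges: [-2.87, 2.87], [-0.86, 2.18], [0.17, 2.46], [-1.51, 4.65], [0.06, 2.69], [-2.65, 2.65]. Speed limits (rad/s): [2.57, 2.57, 3.01, 3.14, 3.14, 3.14].

## Interface

Orientations are given as a rotation vector (axis times angle).
In Python, from cell import r, vision, finish_job, spotter gives the robot as it stands.
- The arm moves only by the tool play_rows, never from a script. Its argument "commands" is a list of rows, each a list of 7 numbers: the shift along the tool's x, y, z in mm, then the turn, a rotation vector about the tool's x, y, z in rad, then the opening, from 0 (shut) to 1 (fully open). In form: [[tx, ty, tz, wx, wy, wz, grip], ...]. A call has 1 to 12 rows; each row shifts and turns the pose as measured when the row begins, along the tool's axes as they then stand; what a row does not reach is not made up. A row lasts 1/10 s, in which the tool goes at most 50 mm and 8.59 degrees, less where a joint would pass 70% of its speed; a pose out of reach is approached as far as the arm can. A call with a gripper value outside its range is refused whole. The fingers move at their own pace and stop on an object; "grip_force" is the grip in N (left out, the last holds). Time passes only in rows, so rows that do not move let the fingers close. It gives the time, the measured TCP pose, the force and the opening at its end, in the units of the state.
- r.state(): the state, without advancing time (a new reading comes with each control period).
- vision.read_camera(name): name is "scene" or "top" or "wrist"; returns a dict with "color" (384x512x3 uint8, red, green, blue), "depth" (384x512 float32, mm along the optical axis (not along the pixel's ray), 0 where there is no reading), "camera_matrix" (3x3 intrinsics, pixels), "dist_coeffs" ([k1, k2, p1, p2, k3] as OpenCV has them; the pictures are not rectified), "T" (4x4, takes a point from camera to world coordinates). Camera axes: x right, y down, z forward; pixel columns grow to the right and rows downward; lengths in mm; the calibration is good to about 2 mm. A picture is of the moment at which its call begins.
- finish_job(): hands the job in, once; it reports no verdict.
Trained networks look in a picture, given as the dict that the camera call returned (one of the last four; its "shot" number tells which), for a name from the list of things; names that differ only in an ending like _2 or _b are one class to them, and where a whole thing is asked for, a point or a joint stands for the part that bears it (a point fixed in the world has none). Each returns a list of dicts, best first, with "score" (0 to 1); they miss things now and then, are a little off and sometimes report something else, mostly with a low value. They report only what shows in the picture. A call takes as long as a camera call. They do not tell look-alikes from the thing itself.
- spotter.look_for(name, picture): "position" ([x, y, z] in mm, in world coordinates, good to about 4 mm: the middle of the surface that is visible of it).
- spotter.tip_of(name, picture): "position" ([x, y, z] in mm, in world coordinates, good to about 4 mm: a listed point, or the origin of a listed thing).
The state is a dict: "time": time; "joint_positions": joint angles; "joint_vel": joint speeds; "joint_torque": joint torques, N m; "ee_pos": TCP position; "ee_rot": TCP orientation; "force": force on the tool from outside, world axes, zero at the start; "wrist_torque": the same for the moment, N m; "gripper_width": finger opening in mm.
Only numpy, scipy, OpenCV 4.12 (cv2) and the standard library are available. Lean on these libraries where they do the work, as an engineer would, in place of code of your own. Each camera call takes 0.05 s, during which the arm holds its last target. There are 200 camera calls.

## Working session

There is one attempt and no reset: what is moved stays moved. The work goes in short steps, Python scripts to look and compute and a tool call to move; the robot and the scene stay as the last step left them, time stands still between calls to the robot, and variables do not carry over. Pictures are saved under pics/ and viewed, about 12 in all and at most 16, crops included, and the job is handed in when it is done.

Besides the shell and the picture viewer there is one more tool, called after ">>>" in YAML: its name, and indented under it one key for each argument. play_rows: Moves the arm, as the interface text tells. Its arguments: {"type":"object","properties":{"commands":{"type":"array"},"grip_force":{"type":"number"}},"required":["commands"]}

```bash
mkdir -p pics; ls
python3 - <<'E'
from cell import r, vision, spotter
import cv2, numpy as np
s=r.state(); print(s['time'],s['ee_pos'],s['ee_rot'],r.grasp_offset,s['gripper_width'])
P={}
for c in ['top','scene']:
    p=vision.read_camera(c); P[c]=p
    cv2.imwrite(f'pics/{c}1.png',p['color'][:,:,::-1]); print(c,p['camera_matrix'].tolist(),np.round(p['T'],3).tolist(),p['dist_coeffs'])
for n in ['clamp_bed','blue_cell','green_cell','cooling_plate','link','spare_cell','tape_roll']:
    for c in P:
        print(n,c,[(np.round(d['position']).tolist(),round(d['score'],2)) for d in spotter.tip_of(n,P[c])[:4]])
a=cv2.imread('pics/top1.png');b=cv2.imread('pics/scene1.png')
cv2.imwrite('pics/t1.png',cv2.resize(a,(800,600),interpolation=cv2.INTER_CUBIC))
E
```

```text
pics
0.0 [237.2585241  550.77528921 230.14082498] [-0.90558935  1.37638484  0.90397534] 18.700000000000003 85.20158400916952
top [[499.15484404746644, 0.0, 254.76127612788648], [0.0, 499.15484404746644, 192.16472027597524], [0.0, 0.0, 1.0]] [[0.027, -0.994, 0.109, 356.466], [-1.0, -0.026, 0.003, -2.269], [-0.0, -0.109, -0.994, 1487.453], [0.0, 0.0, 0.0, 1.0]] [-0.06664742  0.          0.          0.          0.        ]
scene [[350.5673190316942, 0.0, 263.8555772032834], [0.0, 350.5673190316942, 195.57061206984062], [0.0, 0.0, 1.0]] [[-0.183, 0.524, -0.832, 1258.945], [0.983, 0.113, -0.146, 131.298], [0.018, -0.844, -0.536, 529.409], [0.0, 0.0, 0.0, 1.0]] [0.00290566 0.         0.         0.         0.        ]
clamp_bed top [([572.0, -199.0, -3.0], 0.89)]
clamp_bed scene []
blue_cell top [([479.0, 74.0, -0.0], 0.48), ([581.0, 321.0, 0.0], 0.46)]
blue_cell scene [([474.0, 78.0, 5.0], 0.64), ([592.0, 203.0, 0.0], 0.48)]
green_cell top [([454.0, 317.0, 4.0], 0.64), ([595.0, 81.0, -0.0], 0.63), ([316.0, 182.0, -1.0], 0.6), ([318.0, 299.0, -1.0], 0.48)]
green_cell scene [([323.0, 303.0, 1.0], 0.75), ([318.0, 187.0, -2.0], 0.65), ([451.0, 319.0, 2.0], 0.63)]
cooling_plate top [([595.0, 82.0, 3.0], 0.7)]
cooling_plate scene [([591.0, 80.0, 2.0], 0.63)]
link top [([590.0, 200.0, 5.0], 0.77), ([741.0, 218.0, -0.0], 0.66), ([745.0, 89.0, 2.0], 0.56)]
link scene [([593.0, 203.0, 3.0], 0.79), ([751.0, 86.0, -1.0], 0.62), ([741.0, 221.0, -1.0], 0.52)]
spare_cell top [([467.0, 199.0, -1.0], 0.61)]
spare_cell scene [([470.0, 202.0, 6.0], 0.78)]
tape_roll top [([594.0, 80.0, -1.0], 0.7), ([582.0, 318.0, 1.0], 0.68)]
tape_roll scene []
```

View pics/t1.png

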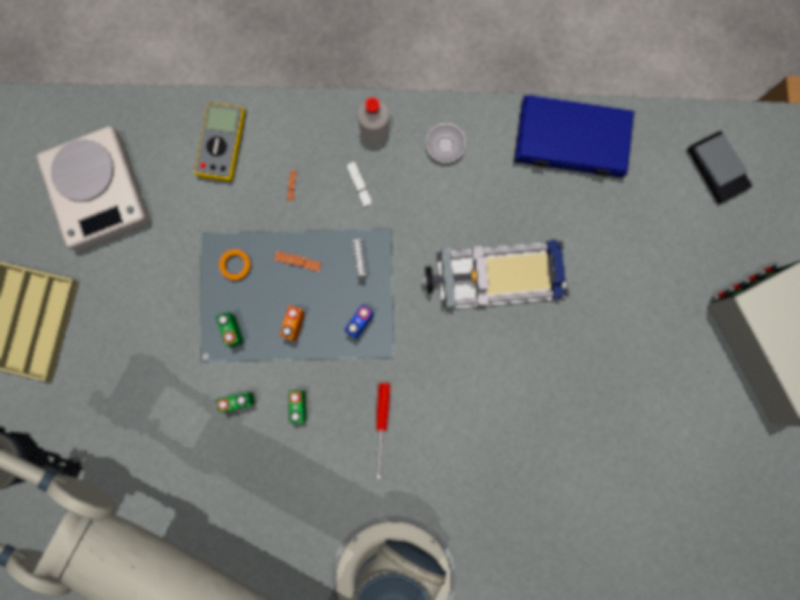

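View pics/scene1.png

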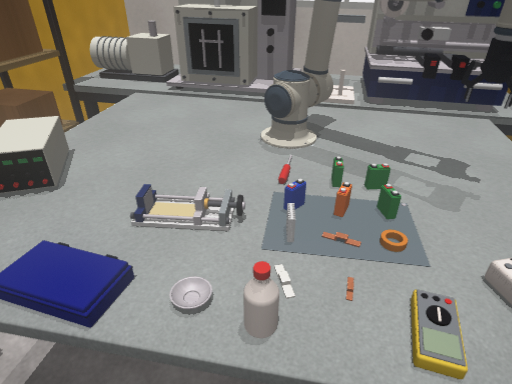

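```bash
cat > h.py <<'E'
from cell import r, vision, spotter
import cv2, numpy as np
from scipy.spatial.transform import Rotation as R
def pose():
    s=r.state(); return s, np.array(s['ee_pos']), R.from_rotvec(s['ee_rot'])
def yawrot(yaw):  # tool x down, z (jaw dir) at world yaw
    x=np.array([0,0,-1.]); z=np.array([np.cos(yaw),np.sin(yaw),0]); return R.from_matrix(np.stack([x,np.cross(z,x),z],1))
def yaw_of(Q): z=Q.as_matrix()[:,2]; return np.arctan2(z[1],z[0])
def plan(p,yaw=None,step=45,start=None):
    """print tool-frame turn + shift to a world TCP target; turn rows first, then shift rows"""
    s,e,Q=pose()
    if start is not None: e,Q=np.array(start[0],float),yawrot(start[1])
    T=yawrot(yaw_of(Q) if yaw is None else yaw)
    w=(Q.inv()*T).as_rotvec(); n=int(np.ceil(np.linalg.norm(w)/.14))
    t=T.inv().apply(np.array(p)-e); m=int(np.ceil(np.linalg.norm(t)/step))
    print('t=%.2f at'%s['time'],np.round(e,1),'yaw %.3f q6 %.2f F'%(yaw_of(Q),s['joint_positions'][5]),np.round(s['force'],1),'w%.1f'%s['gripper_width'])
    print('  turn',np.round(w,3),'in',n,np.round(w/max(n,1),3),'| then shift',np.round(t,1),'in',m,np.round(t/max(m,1),1))
def rays(pic,uv):
    K,D=pic['camera_matrix'],pic['dist_coeffs']; u=cv2.undistortPoints(np.float64(uv).reshape(-1,1,2),np.array(K),np.array(D)).reshape(-1,2)
    d=np.c_[u,np.ones(len(u))]@pic['T'][:3,:3].T; return pic['T'][:3,3],d
def onplane(pic,uv,z):
    o,d=rays(pic,uv); return (o+d*((z-o[2])/d[:,2])[:,None])[:,:2]
def shot(cam,name,scale=1.5):
    p=vision.read_camera(cam); cv2.imwrite(f'pics/{name}.png',cv2.resize(p['color'][:,:,::-1],None,fx=scale,fy=scale,interpolation=cv2.INTER_CUBIC)); np.savez(f'pics/{name}.npz',**p); return p
E
python3 - <<'E'
from h import *
s,e,Q=pose(); print(Q.as_matrix().round(3))
p=shot('wrist','w1'); print(np.array(p['camera_matrix']).round(1).tolist(),np.array(p['T']).round(3).tolist())
C=np.linalg.inv(np.r_[np.c_[Q.as_matrix(),e],[[0,0,0,1]]])@p['T']; print(C.round(2).tolist())
plan([480,200,380],np.pi/2)
plan([480,200,380],0)
E
```

```text
[[ 0.    -0.918  0.396]
 [ 0.     0.396  0.918]
 [-1.     0.     0.   ]]
[[311.9, 0.0, 256.0], [0.0, 311.9, 193.1], [0.0, 0.0, 1.0]] [[0.396, 0.886, 0.241, 176.397], [0.918, -0.382, -0.105, 578.404], [-0.001, 0.262, -0.965, 373.153], [0.0, 0.0, 0.0, 1.0]]
[[0.0, -0.26, 0.96, -141.85], [-0.0, -0.96, -0.26, 66.85], [1.0, -0.0, -0.0, 0.98], [0.0, 0.0, 0.0, 1.0]]
t=0.85 at [237.4 551.1 231.3] yaw 1.164 q6 -0.06 F [-1.1 -0.5  1. ] w85.1
  turn [-0.407  0.    -0.   ] in 3 [-0.136  0.    -0.   ] | then shift [-148.7 -242.6 -351.1] in 11 [-13.5 -22.1 -31.9]
t=0.85 at [237.4 551.1 231.3] yaw 1.164 q6 -0.06 F [-1.1 -0.5  1. ] w85.1
  turn [ 1.164  0.    -0.   ] in 9 [ 0.129  0.    -0.   ] | then shift [-148.7 -351.1  242.6] in 11 [-13.5 -31.9  22.1]
```

>>> play_rows:
  commands:
    - [0,-31,-44,-0.136,0,0,1]
    - [0,-25,-44,-0.136,0,0,1]
    - [0,-22,-44,-0.136,0,0,1]
    - [0,-31,-44,0,0,0,1]
    - [0,-31,-44,0,0,0,1]
    - [0,-31,-44,0,0,0,1]
    - [0,-31,-44,0,0,0,1]
    - [0,-31,-44,0,0,0,1]

```text
time: 1.65
ee_pos: [422.0, 204.3, 227.7]
ee_rot: [-1.232, 1.2, 1.229]
force: [0.9, 0.7, 0.8]
gripper_width: 85.2
```

Run:
```python
from h import *
plan([480,200,230],np.pi/2)
p=shot('wrist','w2')
for n in ['blue_cell','green_cell','cooling_plate','link','spare_cell']:
    print(n,[(np.round(d['position']).tolist(),round(d['score'],2)) for d in spotter.tip_of(n,p)[:3]])
```

```text
t=1.65 at [422.  204.3 227.7] yaw 1.598 q6 -1.22 F [0.9 0.7 0.8] w85.2
  turn [ 0.028 -0.004 -0.001] in 1 [ 0.028 -0.004 -0.001] | then shift [ -2.3 -58.   -4.3] in 2 [ -1.1 -29.   -2.1]
blue_cell [([475.0, 80.0, 3.0], 0.67)]
green_cell [([316.0, 300.0, 0.0], 0.79), ([452.0, 322.0, 4.0], 0.56), ([592.0, 201.0, 4.0], 0.16)]
cooling_plate []
link [([594.0, 200.0, 1.0], 0.7)]
spare_cell [([472.0, 201.0, 2.0], 0.67)]
```

View pics/w2.png

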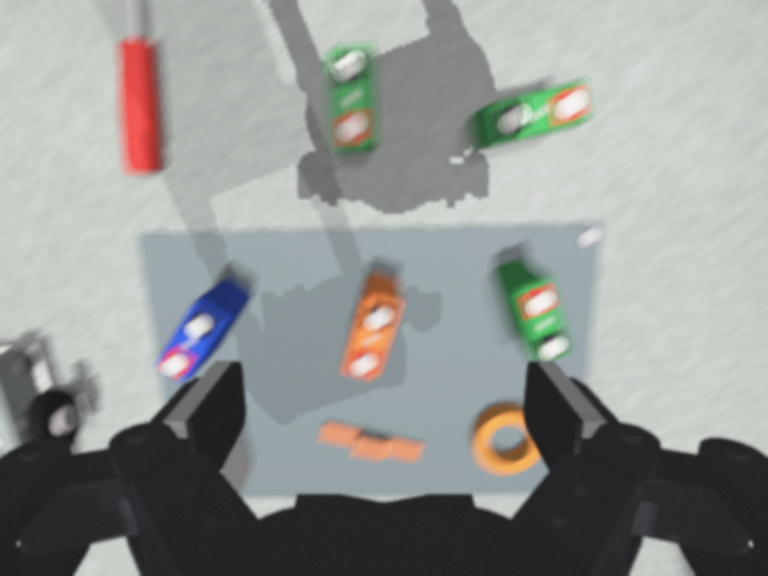

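Run:
```python
from h import *
p=dict(np.load('pics/w2.npz'))
for n,a,b in [('blue',(178,362),(200,325)),('green',(540,300),(553,347))]:
    q=onplane(p,np.array([a,b])/1.5,78.); d=q[0]-q[1]; print(n,q.round(1).tolist(),'mid',q.mean(0).round(1),'len',np.linalg.norm(d).round(1),'yaw x',np.arctan2(d[1],d[0]).round(3))
q=onplane(p,np.array([(320,432),(423,450)])/1.5,5.);print('link',q.round(1).tolist(),q.mean(0),q[1]-q[0])
# segmentation of top faces via depth: refine cells
d=p['depth'];v,u=np.nonzero(d>0);K=p['camera_matrix']
o,ry=rays(p,np.c_[u,v]);P=o+ry*d[v,u][:,None]
hsv=cv2.cvtColor(p['color'],cv2.COLOR_RGB2HSV)
for n,c in [('blue',(477,79)),('green',(454,319)),('spare',(470,201))]:
    m=(np.hypot(*(P[:,:2]-c).T)<50)&(P[:,2]>66)&(P[:,2]<84)
    rc=cv2.minAreaRect(P[m,:2].astype(np.float32)); print(n,m.sum(),np.round(rc[0],1),np.round(rc[1],1),rc[2], P[m,:2].mean(0).round(1),np.median(P[m,2]).round(1))
```

```text
blue [[489.3, 66.3], [462.2, 83.5]] mid [475.8  74.9] len 32.1 yaw x -0.565
green [[438.6, 306.4], [471.0, 319.0]] mid [454.8 312.7] len 34.8 yaw x -2.773
link [[586.0, 152.0], [601.4, 243.8]] [593.68356818 197.91298023] [15.44054882 91.77816892]
blue 1352 [473.8  77.2] [26.6 58.9] 55.15855407714844 [472.   79.1] 71.9
green 1396 [452.8 316.8] [58.6 26.2] 21.336606979370117 [451.2 314.9] 71.7
spare 1358 [467.7 200.9] [26.  58.8] 74.81285095214844 [465.6 200.9] 71.8
```

>>> play_rows:
  commands:
    - [0,-40,-45,0.028,0,0,1]
    - [0,-40,-45,0,0,0,1]
    - [0,-40,-45,0,0,0,1]
    - [0,-35,-45,0,0,0,1]
    - [0,-35,-45,0,0,0,1]
    - [0,-28,-40,0,0,0,1]
    - [0,0,0,0,0,0,1]

```text
time: 2.65
ee_pos: [622.9, -18.3, 226.4]
ee_rot: [-1.231, 1.194, 1.234]
force: [-0.9, 0.7, -0.7]
gripper_width: 85.1
```

Run:
```python
from h import *
p=shot('wrist','w3')
d=p['depth'];v,u=np.nonzero(d>0)
o,ry=rays(p,np.c_[u,v]);P=o+ry*d[v,u][:,None]; c=p['color'][v,u].astype(int)
m=(np.hypot(*(P[:,:2]-(595,81)).T)<55)&(P[:,2]>55)&(P[:,2]<75)
rc=cv2.minAreaRect(P[m,:2].astype(np.float32)); print('plate',m.sum(),np.round(rc[0],1),np.round(rc[1],1),rc[2],np.median(P[m,2]))
m=(np.hypot(*(P[:,:2]-(572,-215)).T)<100)&(P[:,2]>8)&(P[:,2]<22)&(c[:,0]>c[:,2]+50)
rc=cv2.minAreaRect(P[m,:2].astype(np.float32)); print('liner',m.sum(),np.round(rc[0],1),np.round(rc[1],1),rc[2],np.median(P[m,2]))
m=(np.hypot(*(P[:,:2]-(572,-205)).T)<140)&(P[:,2]>62)&(P[:,2]<80)
lab=P[m,:2]; 
for s in (lab[:,1]<-240, lab[:,1]>=-240):
    if s.sum()>20:
        rc=cv2.minAreaRect(lab[s].astype(np.float32)); print('jaw',s.sum(),np.round(rc[0],1),np.round(rc[1],1),rc[2],lab[s].min(0),lab[s].max(0))
plan([474,77,140],-0.608)
plan([474,77,140],-0.608+np.pi)
```

```text
plate 1044 [592.3  79.4] [66.4 17. ] 9.368419647216797 66.64627152168819
liner 3020 [ 578.3 -235.8] [66.  86.1] 7.259979724884033 13.700052576271702
jaw 1452 [ 568.4 -147.4] [59.8 18.8] 6.071678638458252 [ 538.28549661 -159.6590227 ] [ 598.33560863 -135.51697934]
t=2.70 at [621.9 -15.8 227.2] yaw 1.604 q6 -1.69 F [-0.9  1.1 -0. ] w85.2
  turn [ 2.212  0.    -0.004] in 16 [ 0.138  0.    -0.   ] | then shift [  87.2   -8.4 -174.4] in 5 [ 17.4  -1.7 -34.9]
t=2.70 at [621.9 -15.8 227.2] yaw 1.604 q6 -1.69 F [-0.9  1.1 -0. ] w85.2
  turn [-0.929  0.003  0.   ] in 7 [-0.133  0.     0.   ] | then shift [ 87.2   8.4 174.4] in 5 [17.4  1.7 34.9]
```

View pics/w3.png

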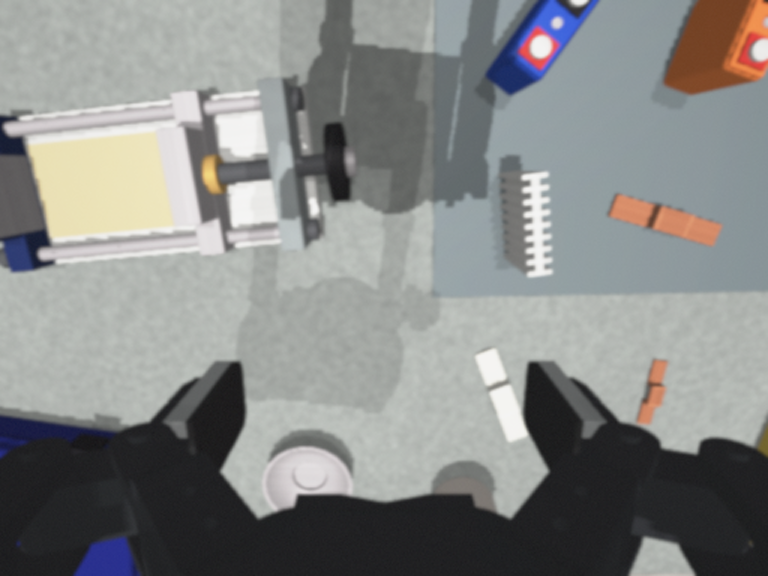

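>>> play_rows:
  commands:
    - [0,0,0,0.14,0,0,1]
    - [0,0,0,0.14,0,0,1]
    - [0,0,0,0.14,0,0,1]
    - [0,0,0,0.14,0,0,1]
    - [0,0,0,0.14,0,0,1]
    - [0,0,0,0.14,0,0,1]
    - [0,0,0,0.14,0,0,1]
    - [0,0,0,0.14,0,0,1]
    - [0,0,0,0.14,0,0,1]
    - [0,0,0,0.14,0,0,1]
    - [0,0,0,0.14,0,0,1]
    - [0,0,0,0.14,0,0,1]

```text
time: 3.9
ee_pos: [615.4, 21.5, 233.7]
ee_rot: [0.085, 1.566, -0.068]
force: [-0.8, 0.7, 0.3]
gripper_width: 85.8
```

>>> play_rows:
  commands:
    - [0,0,0,0.14,0,0,1]
    - [0,0,0,0.14,0,0,1]
    - [0,0,0,0.14,0,0,1]
    - [0,0,0,0.14,0,0,1]
    - [8,-2,-43,0,0,0,1]
    - [8,-2,-43,0,0,0,1]
    - [8,-2,-43,0,0,0,1]
    - [8,-2,-43,0,0,0,1]
    - [0,0,0,0,0,0,1]

```text
time: 4.8
ee_pos: [461.8, 149.8, 202.6]
ee_rot: [0.524, 1.512, -0.497]
force: [1.4, -0.5, -0.5]
gripper_width: 85.4
```

Run:
```python
from h import *
plan([474,77,140],-0.608)
p=vision.read_camera('top')
d=p['depth'];v,u=np.nonzero(d>0)
o,ry=rays(p,np.c_[u,v]);P=o+ry*d[v,u][:,None]; c=p['color'][v,u].astype(int)
b=(P[:,:2]-(574,-196.5))@np.array([[np.cos(.113),np.sin(.113)],[-np.sin(.113),np.cos(.113)]]).T
for lo,hi in ((-125,-60),(20,75)):
    m=(abs(b[:,0])<35)&(P[:,2]>60)&(P[:,2]<82)&(b[:,1]>lo)&(b[:,1]<hi)
    rc=cv2.minAreaRect(P[m,:2].astype(np.float32)); print(m.sum(),rc,b[m].min(0),b[m].max(0),b[m].mean(0),P[m,2].mean())
```

```text
t=4.80 at [461.8 149.8 202.6] yaw -0.652 q6 0.89 F [ 1.4 -0.5 -0.5] w85.4
  turn [-0.044 -0.007 -0.016] in 1 [-0.044 -0.007 -0.016] | then shift [ 62.6 -52.8  51.6] in 3 [ 20.9 -17.6  17.2]
146 ((584.5775146484375, -291.1462707519531), (59.25313186645508, 20.016830444335938), 6.414611339569092) [ -29.79003406 -105.26134874] [ 29.46441611 -85.22176023] [-7.92152997e-02 -9.49062347e+01] 70.26379393740528
142 ((566.023681640625, -147.0805206298828), (58.976478576660156, 23.71607208251953), 5.764936447143555) [-31.7903369   38.07613537] [27.21904277 61.90853549] [-2.31367371 48.40444964] 70.74034260516206
```

>>> play_rows:
  commands:
    - [20,-18,17,-0.044,0,-0.016,1]
    - [20,-18,17,0,0,0,1]
    - [20,-18,17,0,0,0,1]
    - [0,0,0,0,0,0,1]

```text
time: 5.25
ee_pos: [474.4, 80.0, 145.4]
ee_rot: [0.469, 1.516, -0.459]
force: [0.0, -0.1, -0.1]
gripper_width: 85.1
```

```bash
python3 -c "
from h import *
plan([474,77.2,34],-0.608)"
```

```text
t=5.25 at [474.4  80.  145.4] yaw -0.593 q6 0.69 F [ 0.  -0.1 -0.1] w85.1
  turn [ 0.015  0.002 -0.007] in 1 [ 0.015  0.002 -0.007] | then shift [111.4  -2.5   1.3] in 3 [37.1 -0.8  0.4]
```

>>> play_rows:
  commands:
    - [30,-2,1,0.015,0,-0.007,1]
    - [30,0,0,0,0,0,1]
    - [25,0,0,0,0,0,1]
    - [14,0,0,0,0,0,1]
    - [7,0,0,0,0,0,1]
    - [0,0,0,0,0,0,1]

```text
time: 5.85
ee_pos: [479.0, 83.2, 43.7]
ee_rot: [0.477, 1.506, -0.468]
force: [1.3, 0.6, -0.5]
gripper_width: 85.4
```

```bash
python3 -c "
from h import *
plan([474,77.2,34],-0.608)"
```

```text
t=5.85 at [479.   83.2  43.7] yaw -0.604 q6 0.71 F [ 1.3  0.6 -0.5] w85.4
  turn [ 0.004  0.01  -0.009] in 1 [ 0.004  0.01  -0.009] | then shift [ 9.7 -7.7 -0.7] in 1 [ 9.7 -7.7 -0.7]
```

>>> play_rows:
  commands:
    - [4,-4,-0.5,0.004,0.01,-0.009,1]
    - [4,-3,0,0,0,0,1]
    - [0,0,0,0,0,0,1]

```text
time: 6.15
ee_pos: [476.4, 78.0, 38.7]
ee_rot: [0.477, 1.514, -0.474]
force: [0.5, -0.5, -0.7]
gripper_width: 85.4
```

```bash
python3 -c "
from h import *
plan([474,77.2,34],-0.608)"
```

```text
t=6.15 at [476.4  78.   38.7] yaw -0.608 q6 0.70 F [ 0.5 -0.5 -0.7] w85.4
  turn [ 0.     0.003 -0.003] in 1 [ 0.     0.003 -0.003] | then shift [ 4.7 -2.  -1.5] in 1 [ 4.7 -2.  -1.5]
```

>>> play_rows:
  commands:
    - [5,-2.5,-1.5,0,0,0,1]
    - [0,0,0,0,0,0,1]
    - [0,0,0,0,0,0,0]
    - [0,0,0,0,0,0,0]
    - [0,0,0,0,0,0,0]
    - [0,0,0,0,0,0,0]
    - [0,0,0,0,0,0,0]
    - [0,0,0,0,0,0,0]
  grip_force: 45

```text
time: 6.95
ee_pos: [474.5, 76.3, 35.0]
ee_rot: [0.479, 1.511, -0.474]
force: [-1.3, 0.4, -0.4]
gripper_width: 59.5
```

```bash
python3 -c "
from h import *
plan([474,77.2,34],-0.608)
p=shot('wrist','w4')
b=lambda x,y:(574+x*np.cos(.112)-y*np.sin(.112),-196.5+x*np.sin(.112)+y*np.cos(.112))
print(b(0,-69),b(0,-45.5),b(0,-22))
x,y=b(0,-69)
plan([x,y,150],.112,start=([474,77.2,150],-.608))"
```

```text
t=6.95 at [474.5  76.3  35. ] yaw -0.609 q6 0.70 F [-1.3  0.4 -0.4] w59.5
  turn [-0.001  0.006 -0.005] in 1 [-0.001  0.006 -0.005] | then shift [ 1.   0.4 -0.9] in 1 [ 1.   0.4 -0.9]
(np.float64(581.7118534584387), np.float64(-265.0676841977004)) (np.float64(579.0853526428834), np.float64(-241.71492218833865)) (np.float64(576.4588518273283), np.float64(-218.36216017897692))
t=7.00 at [474.   77.2 150. ] yaw -0.608 q6 0.70 F [-0.   0.2 -0.6] w59.3
  turn [-0.72  0.    0.  ] in 6 [-0.12  0.    0.  ] | then shift [   0.  -352.2   68.8] in 8 [  0.  -44.    8.6]
```

>>> play_rows:
  commands:
    - [-15,0,0,0,0,0,0]
    - [-35,0,0,0,0,0,0]
    - [-40,0,0,0,0,0,0]
    - [-35,0,0,-0.12,0,0,0]
    - [0,0,0,-0.12,0,0,0]
    - [0,0,0,-0.12,0,0,0]
    - [0,0,0,-0.12,0,0,0]
    - [0,0,0,-0.12,0,0,0]
    - [0,0,0,-0.12,0,0,0]

```text
time: 7.9
ee_pos: [471.0, 76.2, 169.7]
ee_rot: [-0.109, 1.564, 0.109]
force: [0.7, -0.1, -3.2]
gripper_width: 59.6
```

>>> play_rows:
  commands:
    - [0,-35,7,0,0,0,0]
    - [0,-40,8,0,0,0,0]
    - [0,-40,8,0,0,0,0]
    - [0,-40,8,0,0,0,0]
    - [0,-40,8,0,0,0,0]
    - [0,-40,8,0,0,0,0]
    - [0,-40,8,0,0,0,0]
    - [0,-30,6,0,0,0,0]
    - [0,0,0,0,0,0,0]
    - [0,0,0,0,0,0,0]

```text
time: 8.9
ee_pos: [577.1, -226.6, 174.4]
ee_rot: [-0.113, 1.565, 0.118]
force: [-0.3, 0.8, -2.6]
gripper_width: 59.3
```

```bash
python3 -c "
from h import *
plan([581.7,-265,110],.112)
shot('wrist','w5')"
```

```text
t=8.90 at [ 577.1 -226.6  174.4] yaw 0.147 q6 -0.58 F [-0.3  0.8 -2.6] w59.3
  turn [ 0.035  0.003 -0.003] in 1 [ 0.035  0.003 -0.003] | then shift [ 64.4 -38.7   0.3] in 2 [ 32.2 -19.3   0.2]
```

View pics/w5.png

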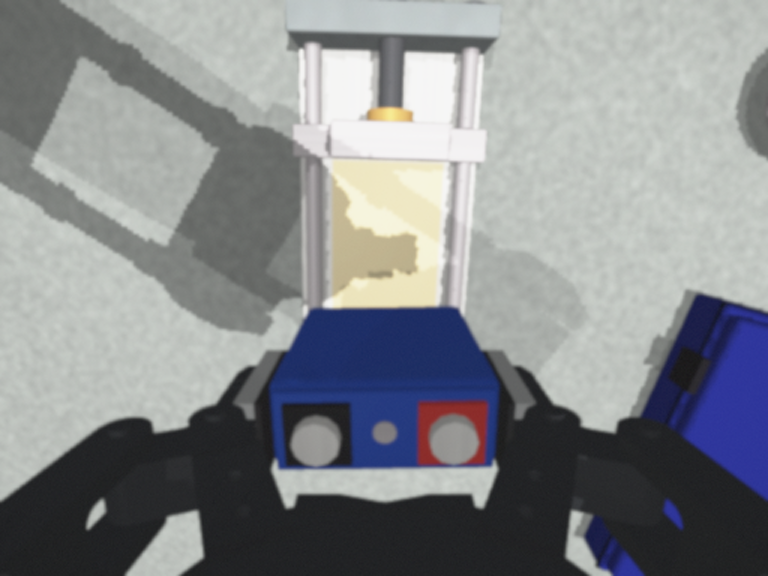

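>>> play_rows:
  commands:
    - [15,-20,0,0.035,0,-0.003,0]
    - [15,-19,0,0,0,0,0]
    - [15,-5,0,0,0,0,0]
    - [0,0,0,0,0,0,0]

```text
time: 9.35
ee_pos: [582.8, -269.5, 126.5]
ee_rot: [-0.09, 1.566, 0.091]
force: [-0.7, -0.7, -3.1]
gripper_width: 59.6
```

```bash
python3 -c "
from h import *
plan([581.7,-265,75],.112)"
```

```text
t=9.35 at [ 582.8 -269.5  126.5] yaw 0.115 q6 -0.60 F [-0.7 -0.7 -3.1] w59.6
  turn [ 0.003  0.003 -0.001] in 1 [ 0.003  0.003 -0.001] | then shift [51.5  4.6 -0.6] in 2 [25.7  2.3 -0.3]
```

>>> play_rows:
  commands:
    - [5,4.5,-0.5,0,0,0,0]
    - [4,0,0,0,0,0,0]
    - [0,0,0,0,0,0,0]

```text
time: 9.65
ee_pos: [581.3, -263.4, 115.9]
ee_rot: [-0.089, 1.568, 0.093]
force: [1.0, -0.0, -2.8]
gripper_width: 59.2
```

```bash
python3 -c "
from h import *
plan([581.7,-265,75],.112)"
```

```text
t=9.65 at [ 581.3 -263.4  115.9] yaw 0.116 q6 -0.60 F [ 1.  -0.  -2.8] w59.2
  turn [ 0.004  0.001 -0.003] in 1 [ 0.004  0.001 -0.003] | then shift [40.9 -1.7  0.2] in 1 [40.9 -1.7  0.2]
```

>>> play_rows:
  commands:
    - [12,-0.5,0,0,0,0,0]
    - [14,0,0,0,0,0,0]
    - [12,0,0,0,0,0,0]
    - [8,0,0,0,0,0,0]
    - [5,0,0,0,0,0,0]
    - [0,0,0,0,0,0,0]

```text
time: 10.25
ee_pos: [581.5, -262.6, 60.5]
ee_rot: [-0.09, 1.568, 0.094]
force: [-0.2, 0.2, -2.5]
gripper_width: 59.4
```

```bash
python3 -c "
from h import *
plan([581.7,-265,47.5],.112)"
```

```text
t=10.25 at [ 581.5 -262.6   60.5] yaw 0.117 q6 -0.60 F [-0.2  0.2 -2.5] w59.4
  turn [ 0.005  0.001 -0.003] in 1 [ 0.005  0.001 -0.003] | then shift [13.  -2.4 -0.1] in 1 [13.  -2.4 -0.1]
```

>>> play_rows:
  commands:
    - [4,-2,0,0.004,0,-0.003,0]
    - [4,-1,0,0,0,0,0]
    - [3,0,0,0,0,0,0]
    - [1,0,0,0,0,0,0]
    - [0,0,0,0,0,0,0]

```text
time: 10.75
ee_pos: [582.6, -266.5, 48.8]
ee_rot: [-0.09, 1.566, 0.087]
force: [0.3, 0.5, -2.7]
gripper_width: 59.2
```

```bash
python3 -c "
from h import *
plan([581.7,-265,47.5],.112)"
```

```text
t=10.75 at [ 582.6 -266.5   48.8] yaw 0.113 q6 -0.60 F [ 0.3  0.5 -2.7] w59.2
  turn [0.001 0.003 0.002] in 1 [0.001 0.003 0.002] | then shift [ 1.3  1.6 -0.7] in 1 [ 1.3  1.6 -0.7]
```

>>> play_rows:
  commands:
    - [1.5,1,-0.5,0,0,0,0]
    - [0.8,0,0,0,0,0,0]
    - [0.5,0,0,0,0,0,0]
    - [0,0,0,0,0,0,0]

```text
time: 11.15
ee_pos: [582.3, -265.6, 47.3]
ee_rot: [-0.091, 1.564, 0.087]
force: [-0.7, -0.1, -3.0]
gripper_width: 59.3
```

```bash
python3 -c "
from h import *
plan([581.7,-265,47.5],.112)"
```

```text
t=11.15 at [ 582.3 -265.6   47.3] yaw 0.113 q6 -0.59 F [-0.7 -0.1 -3. ] w59.3
  turn [0.001 0.004 0.003] in 1 [0.001 0.004 0.003] | then shift [-0.2  0.7 -0.5] in 1 [-0.2  0.7 -0.5]
```

>>> play_rows:
  commands:
    - [0.8,0,0,0,0,0,0]
    - [0.8,0,0,0,0,0,0]
    - [0,0,0,0,0,0,0]

```text
time: 11.45
ee_pos: [582.5, -265.7, 47.1]
ee_rot: [-0.091, 1.563, 0.086]
force: [-0.3, 0.2, -2.8]
gripper_width: 59.3
```

>>> play_rows:
  commands:
    - [1.5,0,0,0,0,0,0]
    - [1.5,0,0,0,0,0,0]
    - [0,0,0,0,0,0,0]

```text
time: 11.75
ee_pos: [582.8, -266.0, 47.3]
ee_rot: [-0.092, 1.562, 0.085]
force: [0.1, 0.5, -2.1]
gripper_width: 59.5
```

>>> play_rows:
  commands:
    - [3.5,0,0,0,0,0,0]
    - [0,0,0,0,0,0,0]

```text
time: 11.95
ee_pos: [583.4, -266.5, 47.8]
ee_rot: [-0.094, 1.56, 0.084]
force: [-0.2, 0.0, -2.7]
gripper_width: 59.0
```

```bash
python3 -c "
from h import *
s,e,Q=pose(); print(s['joint_positions'],s['joint_torque'],s['force'],s['wrist_torque']);print(Q.as_matrix().round(4),e)
p=shot('scene','s2'); im=p['color'][130:260,100:270,::-1]; cv2.imwrite('pics/s2c.png',cv2.resize(im,None,fx=4,fy=4,interpolation=cv2.INTER_CUBIC))"
```

```text
[-4.81250277e-01  2.30879869e-01  1.40215501e+00 -6.92747656e-04
  1.49731659e+00 -5.94079390e-01] [-2.28508562e-02 -5.36172187e+01 -4.29504383e+01 -2.50144018e-02
  1.94007992e-01  4.10316032e-03] [-0.20226605  0.04135704 -2.67877251] [-0.05712559 -0.01429179 -0.0143758 ]
[[ 0.0096 -0.1126  0.9936]
 [-0.0058  0.9936  0.1127]
 [-0.9999 -0.0069  0.0089]] [ 583.36595039 -266.54317114   47.78464765]
```

View pics/s2c.png

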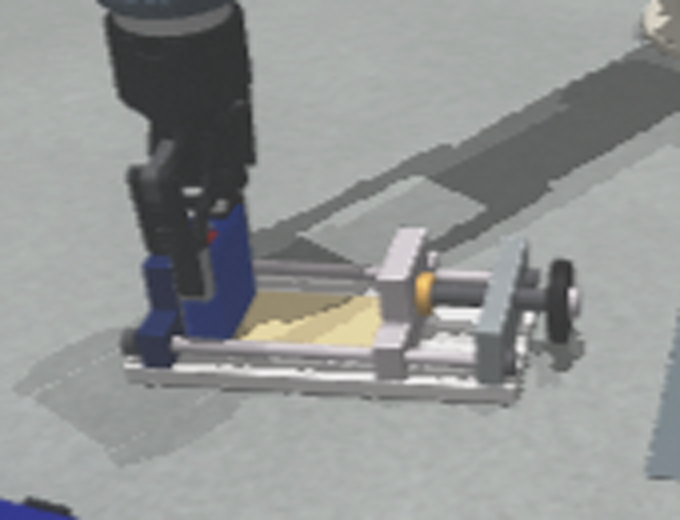

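>>> play_rows:
  commands:
    - [0,0,0,0,0,0,0.8]
    - [0,0,0,0,0,0,0.88]
    - [0,0,0,0,0,0,0.88]
    - [0,0,0,0,0,0,0.88]
    - [-10,0,0,0,0,0,0.88]
    - [-25,0,0,0,0,0,0.88]
    - [-35,0,0,0,0,0,0.88]
    - [-35,0,0,0,0,0,1]
    - [-20,0,0,0,0,0,1]
    - [0,0,0,0,0,0,1]

```text
time: 13.0
ee_pos: [582.0, -265.7, 177.5]
ee_rot: [-0.093, 1.56, 0.084]
force: [-0.6, 0.1, -0.1]
gripper_width: 85.1
```

```bash
cat >> h.py <<'E'
YB=.112
def b2w(x,y): return np.array([574+x*np.cos(YB)-y*np.sin(YB),-196.5+x*np.sin(YB)+y*np.cos(YB)])
def tops(p,c,zlo,zhi,rad=48):
    d=p['depth'];v,u=np.nonzero(d>0);o,ry=rays(p,np.c_[u,v]);P=o+ry*d[v,u][:,None]
    m=(np.hypot(*(P[:,:2]-c).T)<rad)&(P[:,2]>zlo)&(P[:,2]<zhi)
    if m.sum()<20: print('few',m.sum()); return
    rc=cv2.minAreaRect(P[m,:2].astype(np.float32)); w=P[m,:2]-(574,-196.5); k=np.cos(YB);s=np.sin(YB)
    q=np.array(rc[0])-(574,-196.5); print('top',m.sum(),np.round(rc[0],1),np.round(rc[1],1),'ang %.2f'%rc[2],'z %.1f'%np.median(P[m,2]),'bed xy',np.round([q[0]*k+q[1]*s,-q[0]*s+q[1]*k],1))
E
python3 -c "
from h import *
plan([593,79,150],.1635)
p=shot('wrist','w6')
tops(p,b2w(0,-69),80,94,38)
"
```

```text
t=13.00 at [ 582.  -265.7  177.5] yaw 0.113 q6 -0.59 F [-0.6  0.1 -0.1] w85.1
  turn [-0.051  0.008  0.007] in 1 [-0.051  0.008  0.007] | then shift [ 27.5 338.4  67. ] in 8 [ 3.4 42.3  8.4]
top 2155 [ 582.9 -265.9] [58.6 25.6] ang 7.73 z 84.0 bed xy [  1.1 -69.9]
```

>>> play_rows:
  commands:
    - [0,35,8,-0.051,0.008,0.007,1]
    - [0,42,8,0,0,0,1]
    - [0,42,8,0,0,0,1]
    - [0,42,8,0,0,0,1]
    - [0,42,8,0,0,0,1]
    - [0,42,8,0,0,0,1]
    - [0,42,8,0,0,0,1]
    - [0,30,5,0,0,0,1]
    - [0,10,0,0,0,0,1]
    - [0,0,0,0,0,0,1]

```text
time: 14.05
ee_pos: [584.0, 78.1, 155.9]
ee_rot: [-0.123, 1.593, 0.132]
force: [-0.1, -0.2, -1.2]
gripper_width: 85.4
```

```bash
python3 -c "
from h import *
p=shot('wrist','w7')
plan([592.3,79.4,100],.1635)
tops(p,(592.3,79.4),58,75,45)
tops(p,(592,200),8,25,30)
tops(p,(592,200),3.8,25,52)
"
```

```text
t=14.10 at [584.   77.3 155.8] yaw 0.161 q6 -0.09 F [ 0.2  0.2 -0.3] w85.6
  turn [-0.002 -0.026 -0.008] in 1 [-0.002 -0.026 -0.008] | then shift [55.8  0.7  8.5] in 2 [27.9  0.4  4.2]
top 1346 [591.7  79.6] [65.9 16.6] ang 9.14 z 67.1 bed xy [ 48.5 272.4]
top 799 [591.8 201.4] [28.2 18.2] ang 75.76 z 15.1 bed xy [ 62.1 393.4]
top 2172 [585.3 199.2] [86.5 47. ] ang 87.55 z 5.8 bed xy [ 55.5 391.9]
```

>>> play_rows:
  commands:
    - [20,0.5,6,0,-0.026,-0.008,1]
    - [25,0,2,0,0,0,1]
    - [10,0,0,0,0,0,1]
    - [0,0,0,0,0,0,1]

```text
time: 14.5
ee_pos: [591.9, 72.8, 98.1]
ee_rot: [-0.124, 1.567, 0.119]
force: [-0.3, 0.6, 0.2]
gripper_width: 85.3
```

```bash
python3 -c "
from h import *
plan([591.7,79.6,32],.161)
"
```

```text
t=14.50 at [591.9  72.8  98.1] yaw 0.155 q6 -0.09 F [-0.3  0.6  0.2] w85.3
  turn [-0.006  0.     0.003] in 1 [-0.006  0.     0.003] | then shift [66.1  6.8  0.9] in 2 [33.1  3.4  0.5]
```

>>> play_rows:
  commands:
    - [12,5,0.5,-0.006,0,0.003,1]
    - [20,2,0,0,0,0,1]
    - [18,0,0,0,0,0,1]
    - [10,0,0,0,0,0,1]
    - [4,0,0,0,0,0,1]
    - [0,0,0,0,0,0,1]

```text
time: 15.1
ee_pos: [593.8, 77.9, 35.0]
ee_rot: [-0.124, 1.561, 0.124]
force: [0.7, 0.3, -0.5]
gripper_width: 85.4
```

```bash
python3 -c "
from h import *
plan([591.7,79.6,32],.161)
"
```

```text
t=15.10 at [593.8  77.9  35. ] yaw 0.158 q6 -0.08 F [ 0.7  0.3 -0.5] w85.4
  turn [-0.003  0.006  0.   ] in 1 [-0.003  0.006  0.   ] | then shift [ 3.   2.  -1.8] in 1 [ 3.   2.  -1.8]
```

>>> play_rows:
  commands:
    - [3,2.5,-2,0,0.006,0,1]
    - [0,0,0,0,0,0,1]
    - [0,0,0,0,0,0,0]
    - [0,0,0,0,0,0,0]
    - [0,0,0,0,0,0,0]
    - [0,0,0,0,0,0,0]
    - [0,0,0,0,0,0,0]
  grip_force: 35

```text
time: 15.8
ee_pos: [593.1, 80.5, 35.5]
ee_rot: [-0.125, 1.562, 0.124]
force: [0.1, 0.2, -1.1]
gripper_width: 65.3
```

```bash
python3 -c "
from h import *
plan([591.7,79.6,32],.161)
t=b2w(0,-46.5); print(t)
plan([*t,150],.112,start=([592,79.6,150],.161))
"
```

```text
t=15.80 at [593.1  80.5  35.5] yaw 0.159 q6 -0.08 F [ 0.1  0.2 -1.1] w65.3
  turn [-0.002  0.005  0.001] in 1 [-0.002  0.005  0.001] | then shift [ 3.5 -0.6 -1.5] in 1 [ 3.5 -0.6 -1.5]
[ 579.19711864 -242.70865674]
t=15.80 at [592.   79.6 150. ] yaw 0.161 q6 -0.08 F [ 0.1  0.2 -1.1] w65.3
  turn [0.049 0.    0.   ] in 1 [0.049 0.    0.   ] | then shift [   0.  -318.9  -48.7] in 8 [  0.  -39.9  -6.1]
```

>>> play_rows:
  commands:
    - [-12,0,0,0,0.004,0,0]
    - [-30,0,0,0,0,0,0]
    - [-35,0,0,0,0,0,0]
    - [-30,-20,-3,0.049,0,0,0]
    - [-5,-38,-6,0,0,0,0]
    - [0,-40,-6,0,0,0,0]
    - [0,-40,-6,0,0,0,0]
    - [0,-40,-6,0,0,0,0]
    - [0,-40,-6,0,0,0,0]
    - [0,-35,-5,0,0,0,0]
    - [0,-15,0,0,0,0,0]
    - [0,0,0,0,0,0,0]

```text
time: 17.0
ee_pos: [585.4, -199.0, 162.4]
ee_rot: [-0.09, 1.563, 0.085]
force: [-0.7, 0.3, -0.9]
gripper_width: 65.0
```

```bash
python3 -c "
from h import *
plan([*b2w(0,-45.6),115],.115)
"
```

```text
t=17.00 at [ 585.4 -199.   162.4] yaw 0.111 q6 -0.49 F [-0.7  0.3 -0.9] w65.0
  turn [-0.004  0.005  0.004] in 1 [-0.004  0.005  0.004] | then shift [ 47.4 -41.8 -11.1] in 2 [ 23.7 -20.9  -5.6]
```

>>> play_rows:
  commands:
    - [6,-20,-5,-0.004,0.005,0.004,0]
    - [6,-16,-4,0,0,0,0]
    - [6,-3,0,0,0,0,0]
    - [0,0,0,0,0,0,0]
    - [0,0,0,0,0,0,0]

```text
time: 17.5
ee_pos: [582.3, -234.4, 144.8]
ee_rot: [-0.091, 1.567, 0.097]
force: [0.5, -0.2, 0.2]
gripper_width: 65.1
```

```bash
python3 -c "
from h import *
plan([*b2w(0,-45.6),115],.115)
"
```

```text
t=17.50 at [ 582.3 -234.4  144.8] yaw 0.120 q6 -0.56 F [ 0.5 -0.2  0.2] w65.1
  turn [ 0.005  0.002 -0.004] in 1 [ 0.005  0.002 -0.004] | then shift [29.8 -7.  -4.1] in 1 [29.8 -7.  -4.1]
```

>>> play_rows:
  commands:
    - [8,-6,-3.5,0.005,0,-0.004,0]
    - [8,-2,-1,0,0,0,0]
    - [6,0,0,0,0,0,0]
    - [0,0,0,0,0,0,0]

```text
time: 17.9
ee_pos: [579.0, -241.1, 121.0]
ee_rot: [-0.092, 1.567, 0.092]
force: [-0.4, 0.8, -0.6]
gripper_width: 65.4
```

```bash
python3 -c "
from h import *
plan([*b2w(0,-45.6),75],.115)
p=shot('wrist','w8');tops(p,b2w(0,-46),133-3,160,45)
tops(p,b2w(0,-70),80,94,38)
"
```

```text
t=17.90 at [ 579.  -241.1  121. ] yaw 0.117 q6 -0.57 F [-0.4  0.8 -0.6] w65.4
  turn [0.002 0.002 0.   ] in 1 [0.002 0.002 0.   ] | then shift [46.  -0.7 -0. ] in 2 [23.  -0.4 -0. ]
top 9805 [ 578.9 -239.7] [88.2 23.7] ang 6.46 z 151.7 bed xy [  0.  -43.5]
top 286 [ 578.  -236.8] [44.5  6.6] ang 6.50 z 90.8 bed xy [ -0.5 -40.5]
```

>>> play_rows:
  commands:
    - [12,-0.5,0,0,0,0,0]
    - [14,0,0,0,0,0,0]
    - [12,0,0,0,0,0,0]
    - [8,0,0,0,0,0,0]
    - [4,0,0,0,0,0,0]
    - [0,0,0,0,0,0,0]

```text
time: 18.55
ee_pos: [578.9, -241.3, 65.9]
ee_rot: [-0.091, 1.568, 0.092]
force: [-0.3, -0.8, -1.1]
gripper_width: 65.4
```

```bash
python3 -c "
from h import *
plan([*b2w(0,-45.6),47.5],.115)
"
```

```text
t=18.55 at [ 578.9 -241.3   65.9] yaw 0.117 q6 -0.57 F [-0.3 -0.8 -1.1] w65.4
  turn [ 0.002  0.001 -0.001] in 1 [ 0.002  0.001 -0.001] | then shift [18.4 -0.5  0.1] in 1 [18.4 -0.5  0.1]
```

>>> play_rows:
  commands:
    - [5,-0.4,0,0,0,0,0]
    - [5,0,0,0,0,0,0]
    - [3.5,0,0,0,0,0,0]
    - [2,0,0,0,0,0,0]
    - [1,0,0,0,0,0,0]
    - [1,0,0,0,0,0,0]

```text
time: 19.15
ee_pos: [579.9, -242.2, 48.7]
ee_rot: [-0.092, 1.565, 0.091]
force: [-0.1, 0.2, -2.2]
gripper_width: 65.3
```

>>> play_rows:
  commands:
    - [1.5,0,0,0,0,0,0]
    - [1,0,0,0,0,0,0]

```text
time: 19.35
ee_pos: [580.1, -242.3, 46.8]
ee_rot: [-0.093, 1.564, 0.091]
force: [-2.1, 0.1, 3.3]
gripper_width: 65.2
```

>>> play_rows:
  commands:
    - [0,0,0,0,0,0,0]
    - [0,0,0,0,0,0,0.85]
    - [0,0,0,0,0,0,0.92]
    - [0,0,0,0,0,0,0.92]
    - [0,0,0,0,0,0,0.92]
    - [-10,0,0,0,0,0,0.92]
    - [-25,0,0,0,0,0,0.92]
    - [-35,0,0,0,0,0,0.92]
    - [-35,0,0,0,0,0,1]
    - [-20,0,0,0,0,0,1]
    - [0,0,0,0,0,0,1]

```text
time: 20.45
ee_pos: [579.3, -242.0, 179.5]
ee_rot: [-0.093, 1.563, 0.091]
force: [0.4, -0.2, 1.6]
gripper_width: 85.2
```

```bash
python3 -c "
from h import *
plan([452.8,316.8,180],.372)
p=shot('wrist','w9')
tops(p,b2w(0,-46.5),75,82.5,45)
tops(p,b2w(0,-70),82.5,94,38)
"
```

```text
t=20.45 at [ 579.3 -242.   179.5] yaw 0.117 q6 -0.57 F [ 0.4 -0.2  1.6] w85.2
  turn [-0.255  0.005  0.003] in 2 [-0.127  0.003  0.001] | then shift [-5.000e-01  5.666e+02  8.530e+01] in 13 [-0.  43.6  6.6]
top 1544 [ 581.3 -256.6] [66.1 43.6] ang 6.96 z 79.5 bed xy [  0.5 -60.6]
top 1740 [ 582.8 -266. ] [56.5 23.6] ang 7.79 z 84.5 bed xy [  1.  -70.1]
```

View pics/w9.png

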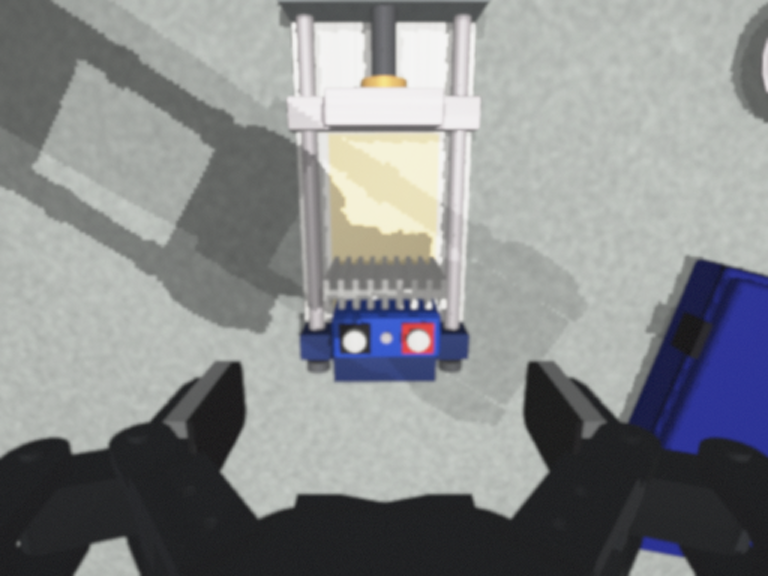

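>>> play_rows:
  commands:
    - [0,40,0,-0.127,0.003,0.001,1]
    - [0,42,-5,-0.127,0.003,0.001,1]
    - [0,44,6,0,0,0,1]
    - [0,44,6,0,0,0,1]
    - [0,44,6,0,0,0,1]
    - [0,44,6,0,0,0,1]
    - [0,44,6,0,0,0,1]
    - [0,44,6,0,0,0,1]
    - [0,44,6,0,0,0,1]
    - [0,44,6,0,0,0,1]
    - [0,44,6,0,0,0,1]
    - [0,30,6,0,0,0,1]

```text
time: 21.7
ee_pos: [445.1, 268.7, 156.0]
ee_rot: [-0.29, 1.582, 0.297]
force: [1.0, -0.3, 0.7]
gripper_width: 85.4
```

```bash
python3 -c "
from h import *
plan([452.8,316.8,140],.372)
"
```

```text
t=21.70 at [445.1 268.7 156. ] yaw 0.373 q6 0.10 F [ 1.  -0.3  0.7] w85.4
  turn [ 0.001 -0.029 -0.01 ] in 1 [ 0.001 -0.029 -0.01 ] | then shift [16.  42.  24.6] in 2 [ 8.  21.  12.3]
```

>>> play_rows:
  commands:
    - [5,14,12,0,-0.029,-0.01,1]
    - [5,10,10,0,0,0,1]
    - [0,0,0,0,0,0,1]
    - [0,0,0,0,0,0,1]

```text
time: 22.1
ee_pos: [452.0, 303.4, 137.7]
ee_rot: [-0.301, 1.56, 0.297]
force: [0.7, -0.5, -0.6]
gripper_width: 85.3
```

```bash
python3 -c "
from h import *
plan([452.8,316.8,110],.372)
p=shot('wrist','w10')
tops(p,(453,317),66,84,45)
"
```

```text
t=22.10 at [452.  303.4 137.7] yaw 0.380 q6 0.15 F [ 0.7 -0.5 -0.6] w85.3
  turn [ 0.008 -0.01   0.001] in 1 [ 0.008 -0.01   0.001] | then shift [27.7 12.2  5.7] in 1 [27.7 12.2  5.7]
top 2999 [453.2 317.6] [60.  25.9] ang 22.50 z 71.9 bed xy [-62.6 524.4]
```

>>> play_rows:
  commands:
    - [8,10,5,0.003,-0.01,0,1]
    - [10,2.5,1,0,0,0,1]
    - [8,0,0,0,0,0,1]
    - [0,0,0,0,0,0,1]

```text
time: 22.55
ee_pos: [453.1, 315.9, 108.7]
ee_rot: [-0.294, 1.551, 0.292]
force: [0.5, -0.3, 0.3]
gripper_width: 85.7
```

```bash
python3 -c "
from h import *
plan([453.2,317.6,35],.385)
"
```

```text
t=22.55 at [453.1 315.9 108.7] yaw 0.374 q6 0.17 F [ 0.5 -0.3  0.3] w85.7
  turn [-0.011 -0.     0.001] in 1 [-0.011 -0.     0.001] | then shift [73.7  1.5  0.8] in 2 [36.9  0.8  0.4]
```

>>> play_rows:
  commands:
    - [14,1.5,0.5,-0.011,0,0,1]
    - [20,0,0,0,0,0,1]
    - [18,0,0,0,0,0,1]
    - [12,0,0,0,0,0,1]
    - [6,0,0,0,0,0,1]
    - [2,0,0,0,0,0,1]
    - [0,0,0,0,0,0,1]

```text
time: 23.25
ee_pos: [453.3, 316.8, 31.8]
ee_rot: [-0.304, 1.549, 0.302]
force: [0.5, 0.7, 0.0]
gripper_width: 85.1
```

```bash
python3 -c "
from h import *
plan([453.2,317.6,35],.385)
"
```

```text
t=23.25 at [453.3 316.8  31.8] yaw 0.386 q6 0.16 F [0.5 0.7 0. ] w85.1
  turn [0.001 0.    0.001] in 1 [0.001 0.    0.001] | then shift [-3.2  0.8  0.2] in 1 [-3.2  0.8  0.2]
```

>>> play_rows:
  commands:
    - [-4,0.8,0,0,0,0,1]
    - [0,0,0,0,0,0,1]
    - [0,0,0,0,0,0,0]
    - [0,0,0,0,0,0,0]
    - [0,0,0,0,0,0,0]
    - [0,0,0,0,0,0,0]
    - [0,0,0,0,0,0,0]
    - [0,0,0,0,0,0,0]
  grip_force: 45

```text
time: 24.05
ee_pos: [454.3, 318.5, 39.5]
ee_rot: [-0.302, 1.544, 0.303]
force: [-0.1, -0.1, -0.2]
gripper_width: 59.3
```

```bash
python3 -c "
from h import *
plan([453.2,317.6,35],.385)
t=b2w(0,-22); print(t)
plan([*t,170],.115,start=([453,317.6,170],.385))
"
```

```text
t=24.05 at [454.3 318.5  39.5] yaw 0.386 q6 0.16 F [-0.1 -0.1 -0.2] w59.3
  turn [0.001 0.005 0.001] in 1 [0.001 0.005 0.001] | then shift [ 4.5 -0.4 -1.4] in 1 [ 4.5 -0.4 -1.4]
[ 576.45885183 -218.36216018]
t=24.05 at [453.  317.6 170. ] yaw 0.385 q6 0.16 F [-0.1 -0.1 -0.2] w59.3
  turn [0.27 0.   0.  ] in 2 [0.135 0.    0.   ] | then shift [   0.  -546.6   61.1] in 13 [  0.  -42.    4.7]
```

>>> play_rows:
  commands:
    - [-12,0,0,0,0,0,0]
    - [-30,0,0,0,0,0,0]
    - [-40,0,0,0,0,0,0]
    - [-40,0,0,0.135,0,0,0]
    - [-10,0,0,0.135,0,0,0]
    - [0,-35,4,0,0,0,0]
    - [0,-42,5,0,0,0,0]
    - [0,-42,5,0,0,0,0]
    - [0,-42,5,0,0,0,0]
    - [0,-42,5,0,0,0,0]
    - [0,-42,5,0,0,0,0]
    - [0,-42,5,0,0,0,0]

```text
time: 25.25
ee_pos: [516.8, 31.2, 181.3]
ee_rot: [-0.09, 1.566, 0.091]
force: [0.4, 0.6, -3.4]
gripper_width: 59.5
```

```bash
python3 -c "
from h import *
plan([*b2w(0,-22),165],.115)
"
```

```text
t=25.25 at [516.8  31.2 181.3] yaw 0.115 q6 -0.12 F [ 0.4  0.6 -3.4] w59.5
  turn [ 0.     0.003 -0.   ] in 1 [ 0.     0.003 -0.   ] | then shift [  16.3 -254.8   30.6] in 6 [  2.7 -42.5   5.1]
```

>>> play_rows:
  commands:
    - [2,-42,5,0,0,0,0]
    - [2,-42,5,0,0,0,0]
    - [2,-42,5,0,0,0,0]
    - [2,-42,5,0,0,0,0]
    - [2,-30,4,0,0,0,0]
    - [2,-8,2,0,0,0,0]
    - [0,0,0,0,0,0,0]
    - [0,0,0,0,0,0,0]

```text
time: 26.05
ee_pos: [565.5, -183.9, 171.5]
ee_rot: [-0.084, 1.567, 0.085]
force: [-0.2, 0.5, -3.3]
gripper_width: 59.3
```

```bash
python3 -c "
from h import *
plan([*b2w(0,-22),140],.115)
"
```

```text
t=26.05 at [ 565.5 -183.9  171.5] yaw 0.108 q6 -0.48 F [-0.2  0.5 -3.3] w59.3
  turn [-0.007  0.002 -0.001] in 1 [-0.007  0.002 -0.001] | then shift [ 31.5 -35.4   6.9] in 2 [ 15.7 -17.7   3.5]
```

>>> play_rows:
  commands:
    - [8,-16,3,-0.007,0.002,0,0]
    - [10,-13,3,0,0,0,0]
    - [5,-3,0,0,0,0,0]
    - [0,0,0,0,0,0,0]
    - [0,0,0,0,0,0,0]

```text
time: 26.55
ee_pos: [575.9, -213.1, 146.8]
ee_rot: [-0.093, 1.569, 0.096]
force: [0.2, -0.1, -2.1]
gripper_width: 59.3
```

```bash
python3 -c "
from h import *
plan([*b2w(0,-22),130],.115)
p=shot('wrist','w11');tops(p,b2w(0,-46.5),75,92,60)
"
```

```text
t=26.55 at [ 575.9 -213.1  146.8] yaw 0.120 q6 -0.53 F [ 0.2 -0.1 -2.1] w59.3
  turn [ 0.005 -0.    -0.002] in 1 [ 0.005 -0.    -0.002] | then shift [16.8 -5.3 -0.1] in 1 [16.8 -5.3 -0.1]
few 0
```

>>> play_rows:
  commands:
    - [7,-4,0,0.004,0,0,0]
    - [6,-1,0,0,0,0,0]
    - [0,0,0,0,0,0,0]
    - [0,0,0,0,0,0,0]

```text
time: 27.0
ee_pos: [576.6, -217.6, 133.3]
ee_rot: [-0.09, 1.568, 0.093]
force: [0.2, -0.3, -1.4]
gripper_width: 59.0
```

```bash
python3 -c "
from h import *
plan([*b2w(0,-22),75],.115)
"
```

```text
t=27.00 at [ 576.6 -217.6  133.3] yaw 0.117 q6 -0.53 F [ 0.2 -0.3 -1.4] w59.0
  turn [ 0.002  0.001 -0.002] in 1 [ 0.002  0.001 -0.002] | then shift [58.3 -0.7 -0.3] in 2 [29.2 -0.4 -0.1]
```

>>> play_rows:
  commands:
    - [12,-0.5,0,0,0,0,0]
    - [14,0,0,0,0,0,0]
    - [14,0,0,0,0,0,0]
    - [10,0,0,0,0,0,0]
    - [5,0,0,0,0,0,0]
    - [2,0,0,0,0,0,0]
    - [0,0,0,0,0,0,0]

```text
time: 27.7
ee_pos: [575.8, -217.4, 69.3]
ee_rot: [-0.089, 1.571, 0.094]
force: [-1.8, 0.2, -2.7]
gripper_width: 58.9
```

```bash
python3 -c "
from h import *
plan([*b2w(0,-22),52],.115)
"
```

```text
t=27.70 at [ 575.8 -217.4   69.3] yaw 0.117 q6 -0.53 F [-1.8  0.2 -2.7] w58.9
  turn [ 0.002 -0.002 -0.003] in 1 [ 0.002 -0.002 -0.003] | then shift [17.3 -1.   0.6] in 1 [17.3 -1.   0.6]
```

>>> play_rows:
  commands:
    - [5,-0.5,0.5,0,0,0,0]
    - [5,0,0,0,0,0,0]
    - [3,0,0,0,0,0,0]
    - [1.5,0,0,0,0,0,0]
    - [1,0,0,0,0,0,0]
    - [1,0,0,0,0,0,0]

```text
time: 28.3
ee_pos: [577.5, -218.4, 53.6]
ee_rot: [-0.091, 1.568, 0.093]
force: [-0.2, -0.0, -2.4]
gripper_width: 59.3
```

>>> play_rows:
  commands:
    - [1.5,0,0,0,0,0,0]
    - [1.5,0,0,0,0,0,0]
    - [1,0,0,0,0,0,0]

```text
time: 28.6
ee_pos: [577.7, -218.5, 51.5]
ee_rot: [-0.091, 1.567, 0.093]
force: [-4.6, 0.8, 4.0]
gripper_width: 59.5
```

Contact with the bed; release, retract and look.

>>> play_rows:
  commands:
    - [0,0,0,0,0,0,0]
    - [0,0,0,0,0,0,0.8]
    - [0,0,0,0,0,0,0.88]
    - [0,0,0,0,0,0,0.88]
    - [0,0,0,0,0,0,0.88]
    - [-10,0,0,0,0,0,0.88]
    - [-25,0,0,0,0,0,0.88]
    - [-35,0,0,0,0,0,0.88]
    - [-35,0,0,0,0,0,1]
    - [-20,0,0,0,0,0,1]
    - [0,0,0,0,0,0,1]

```text
time: 29.7
ee_pos: [577.7, -218.7, 184.3]
ee_rot: [-0.092, 1.563, 0.091]
force: [0.8, -0.4, 0.8]
gripper_width: 85.6
```

```bash
python3 -c "
from h import *
plan([592,201,180],-.2485)
p=shot('wrist','w12')
tops(p,b2w(0,-22),82.5,94,33)
tops(p,b2w(0,-70),82.5,94,33)
cv2.imwrite('pics/w12c.png',cv2.resize(p['color'][50:300,150:370,::-1],None,fx=2.4,fy=2.4,interpolation=cv2.INTER_CUBIC))
"
```

```text
t=29.70 at [ 577.7 -218.7  184.3] yaw 0.117 q6 -0.53 F [ 0.8 -0.4  0.8] w85.6
  turn [ 0.366  0.005 -0.   ] in 3 [ 0.122  0.002 -0.   ] | then shift [  4.3 410.3 -89.3] in 10 [ 0.4 41.  -8.9]
top 1828 [ 577.2 -219. ] [56.9 23.2] ang 6.56 z 84.4 bed xy [  0.7 -22.7]
top 1593 [ 582.8 -266.3] [56.5 23.6] ang 7.34 z 84.5 bed xy [  0.9 -70.4]
```

View pics/w12c.png

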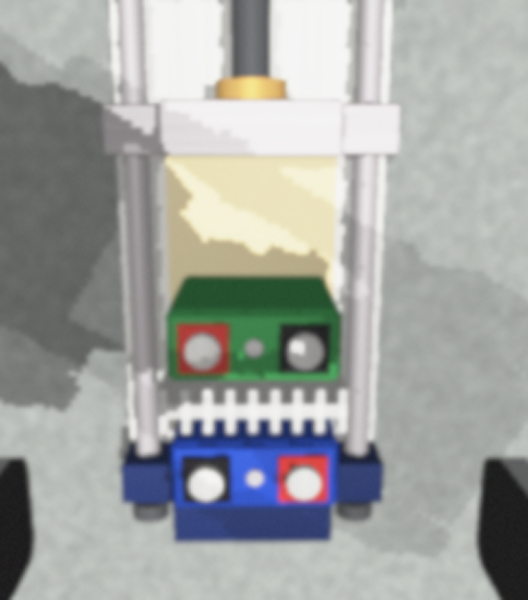

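>>> play_rows:
  commands:
    - [0,30,0,0.122,0.002,0,1]
    - [0,35,-3,0.122,0.002,0,1]
    - [0,40,-6,0.122,0,0,1]
    - [0,41,-9,0,0,0,1]
    - [0,41,-9,0,0,0,1]
    - [0,41,-9,0,0,0,1]
    - [0,41,-9,0,0,0,1]
    - [0,41,-9,0,0,0,1]
    - [0,35,-9,0,0,0,1]
    - [0,15,-5,0,0,0,1]
    - [0,0,0,0,0,0,1]

```text
time: 30.85
ee_pos: [573.5, 160.3, 160.9]
ee_rot: [0.209, 1.588, -0.215]
force: [0.3, -0.3, 0.4]
gripper_width: 85.5
```

```bash
python3 -c "
from h import *
plan([591.8,201.4,110],-.2485)
"
```

```text
t=30.85 at [573.5 160.3 160.9] yaw -0.269 q6 0.48 F [ 0.3 -0.3  0.4] w85.5
  turn [-0.02  -0.027  0.007] in 1 [-0.02  -0.027  0.007] | then shift [50.9 44.3  7.6] in 2 [25.4 22.2  3.8]
```

>>> play_rows:
  commands:
    - [15,18,5,-0.02,-0.027,0.007,0.7]
    - [20,16,2,0,0,0,0.7]
    - [12,5,0,0,0,0,0.7]
    - [0,0,0,0,0,0,0.7]
    - [0,0,0,0,0,0,0.7]

```text
time: 31.35
ee_pos: [590.1, 189.9, 109.3]
ee_rot: [0.194, 1.563, -0.203]
force: [0.6, -0.3, 0.5]
gripper_width: 59.7
```

```bash
python3 -c "
from h import *
plan([591.8,201.4,60],-.2485)
p=shot('wrist','w13')
tops(p,(592,201),11,25,24)
"
```

```text
t=31.35 at [590.1 189.9 109.3] yaw -0.253 q6 0.51 F [ 0.6 -0.3  0.5] w59.7
  turn [-0.004 -0.001  0.006] in 1 [-0.004 -0.001  0.006] | then shift [49.3 11.6 -1.2] in 2 [24.7  5.8 -0.6]
top 839 [591.3 201.4] [28.4 17.9] ang 75.83 z 15.3 bed xy [ 61.7 393.5]
```

>>> play_rows:
  commands:
    - [12,9,-1,-0.003,0,0.006,0.7]
    - [18,3,0,0,0,0,0.7]
    - [14,0,0,0,0,0,0.7]
    - [5,0,0,0,0,0,0.7]
    - [0,0,0,0,0,0,0.7]

```text
time: 31.9
ee_pos: [594.0, 201.0, 60.6]
ee_rot: [0.201, 1.558, -0.195]
force: [0.0, 0.7, 0.9]
gripper_width: 59.7
```

```bash
python3 -c "
from h import *
plan([591.4,201.4,6],-.2475)
"
```

```text
t=31.90 at [594.  201.   60.6] yaw -0.252 q6 0.52 F [0.  0.7 0.9] w59.7
  turn [-0.005  0.004 -0.004] in 1 [-0.005  0.004 -0.004] | then shift [54.6 -0.3 -2.6] in 2 [27.3 -0.1 -1.3]
```

>>> play_rows:
  commands:
    - [12,-0.5,-2.5,-0.005,0.004,-0.004,0.7]
    - [14,0,-0.5,0,0,0,0.7]
    - [12,0,0,0,0,0,0.7]
    - [8,0,0,0,0,0,0.7]
    - [4,0,0,0,0,0,0.7]
    - [0,0,0,0,0,0,0.7]

```text
time: 32.5
ee_pos: [590.8, 201.2, 6.7]
ee_rot: [0.194, 1.562, -0.194]
force: [-0.7, -0.3, -0.5]
gripper_width: 60.0
```

```bash
python3 -c "
from h import *
plan([591.4,201.4,6],-.2475)
"
```

```text
t=32.50 at [590.8 201.2   6.7] yaw -0.247 q6 0.52 F [-0.7 -0.3 -0.5] w60.0
  turn [ 0.001 -0.     0.   ] in 1 [ 0.001 -0.     0.   ] | then shift [0.7 0.3 0.5] in 1 [0.7 0.3 0.5]
```

>>> play_rows:
  commands:
    - [0,0,0,0,0,0,0]
    - [0,0,0,0,0,0,0]
    - [0,0,0,0,0,0,0]
    - [0,0,0,0,0,0,0]
    - [0,0,0,0,0,0,0]
    - [0,0,0,0,0,0,0]
    - [0,0,0,0,0,0,0]
  grip_force: 25

```text
time: 33.2
ee_pos: [592.0, 201.5, 8.8]
ee_rot: [0.195, 1.559, -0.193]
force: [0.6, -0.4, -0.4]
gripper_width: 17.3
```

```bash
python3 -c "
from h import *
plan([591.4,201.4,6],-.2475)
t=b2w(17.8,-46.5); print(t)
plan([*t,180],.115,start=([591,201.3,180],-.2475))
"
```

```text
t=33.20 at [592.  201.5   8.8] yaw -0.247 q6 0.52 F [ 0.6 -0.4 -0.4] w17.3
  turn [ 0.     0.003 -0.001] in 1 [ 0.     0.003 -0.001] | then shift [ 2.8 -0.3 -0.6] in 1 [ 2.8 -0.3 -0.6]
[ 596.88559369 -240.71922208]
t=33.20 at [591.  201.3 180. ] yaw -0.247 q6 0.52 F [ 0.6 -0.4 -0.4] w17.3
  turn [-0.363  0.     0.   ] in 3 [-0.121  0.     0.   ] | then shift [   0.  -439.8  -44.9] in 10 [  0.  -44.   -4.5]
```

>>> play_rows:
  commands:
    - [-10,0,0,0,0,0,0]
    - [-25,0,0,0,0,0,0]
    - [-40,0,0,0,0,0,0]
    - [-40,0,0,-0.121,0,0,0]
    - [-40,0,0,-0.121,0,0,0]
    - [-10,0,0,-0.121,0,0,0]
    - [0,-35,-4,0,0,0,0]
    - [0,-44,-4,0,0,0,0]
    - [0,-44,-4,0,0,0,0]
    - [0,-44,-4,0,0,0,0]
    - [0,-44,-4,0,0,0,0]
    - [0,-44,-4,0,0,0,0]

```text
time: 34.4
ee_pos: [601.4, -56.4, 190.4]
ee_rot: [-0.111, 1.556, 0.114]
force: [0.5, -0.0, -1.0]
gripper_width: 17.1
```

```bash
python3 -c "
from h import *
plan([*b2w(17.8,-46.5),170],.115)
"
```

```text
t=34.40 at [601.4 -56.4 190.4] yaw 0.143 q6 -0.30 F [ 0.5 -0.  -1. ] w17.1
  turn [ 0.028  0.012 -0.001] in 1 [ 0.028  0.012 -0.001] | then shift [  20.4 -182.6  -25.7] in 5 [  4.1 -36.5  -5.1]
```

>>> play_rows:
  commands:
    - [3,-40,-5,0.028,0.012,0,0]
    - [3,-38,-5,0,0,0,0]
    - [3,-32,-5,0,0,0,0]
    - [3,-20,-5,0,0,0,0]
    - [3,-8,-3,0,0,0,0]
    - [0,0,0,0,0,0,0]
    - [0,0,0,0,0,0,0]

```text
time: 35.1
ee_pos: [593.8, -207.7, 180.4]
ee_rot: [-0.085, 1.565, 0.082]
force: [0.3, 1.0, -0.7]
gripper_width: 17.0
```

```bash
python3 -c "
from h import *
plan([*b2w(17.8,-46.5),140],.115)
"
```

```text
t=35.10 at [ 593.8 -207.7  180.4] yaw 0.106 q6 -0.50 F [ 0.3  1.  -0.7] w17.0
  turn [-0.009  0.004  0.002] in 1 [-0.009  0.004  0.002] | then shift [ 40.4 -33.1  -0.7] in 2 [ 20.2 -16.6  -0.3]
```

>>> play_rows:
  commands:
    - [10,-15,0,-0.009,0.004,0.002,0]
    - [12,-13,0,0,0,0,0]
    - [8,-3,0,0,0,0,0]
    - [0,0,0,0,0,0,0]
    - [0,0,0,0,0,0,0]

```text
time: 35.6
ee_pos: [598.4, -237.6, 147.2]
ee_rot: [-0.094, 1.57, 0.096]
force: [0.6, -0.1, -0.4]
gripper_width: 17.0
```

```bash
python3 -c "
from h import *
plan([*b2w(17.8,-46.5),120],.115)
p=shot('wrist','w14')
"
```

```text
t=35.60 at [ 598.4 -237.6  147.2] yaw 0.121 q6 -0.55 F [ 0.6 -0.1 -0.4] w17.0
  turn [ 0.006 -0.001 -0.002] in 1 [ 0.006 -0.001 -0.002] | then shift [27.2 -3.  -1.9] in 1 [27.2 -3.  -1.9]
```

View pics/w14.png

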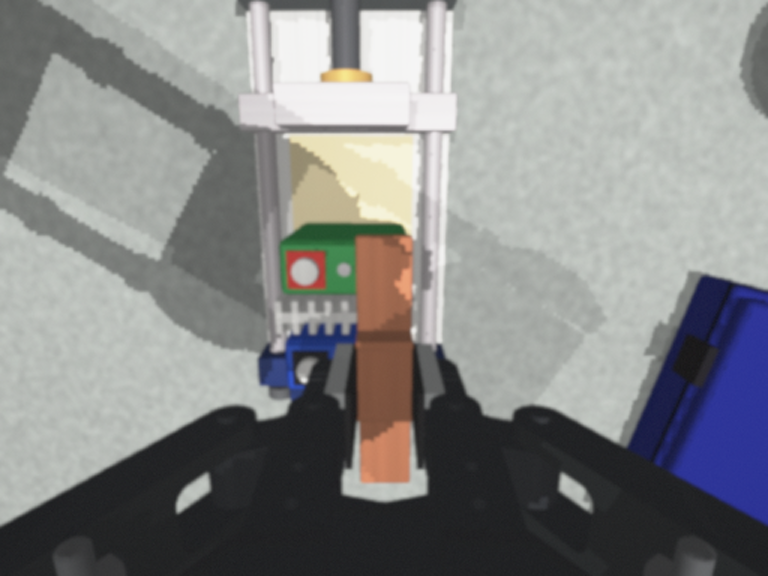

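>>> play_rows:
  commands:
    - [8,-2.5,-1.5,0.005,0,0,0]
    - [10,0,0,0,0,0,0]
    - [8,0,0,0,0,0,0]
    - [4,0,0,0,0,0,0]
    - [0,0,0,0,0,0,0]

```text
time: 36.15
ee_pos: [597.1, -239.4, 114.8]
ee_rot: [-0.09, 1.569, 0.093]
force: [0.1, 0.6, -0.5]
gripper_width: 16.9
```

```bash
python3 -c "
from h import *
plan([*b2w(17.8,-46.5),97],.115)
"
```

```text
t=36.15 at [ 597.1 -239.4  114.8] yaw 0.116 q6 -0.55 F [ 0.1  0.6 -0.5] w16.9
  turn [ 0.001 -0.001 -0.002] in 1 [ 0.001 -0.001 -0.002] | then shift [17.8 -1.3 -0.4] in 1 [17.8 -1.3 -0.4]
```

>>> play_rows:
  commands:
    - [5,-1,0,0,0,0,0]
    - [5,0,0,0,0,0,0]
    - [3,0,0,0,0,0,0]
    - [1.5,0,0,0,0,0,0]
    - [1,0,0,0,0,0,0]
    - [1,0,0,0,0,0,0]

```text
time: 36.75
ee_pos: [597.6, -240.5, 97.7]
ee_rot: [-0.091, 1.568, 0.092]
force: [0.2, 0.1, 0.3]
gripper_width: 16.9
```

```bash
python3 -c "
from h import *
plan([*b2w(17.8,-46.5),97],.115)
"
```

```text
t=36.75 at [ 597.6 -240.5   97.7] yaw 0.116 q6 -0.55 F [0.2 0.1 0.3] w16.9
  turn [ 0.001  0.001 -0.001] in 1 [ 0.001  0.001 -0.001] | then shift [ 0.7 -0.1 -0.8] in 1 [ 0.7 -0.1 -0.8]
```

>>> play_rows:
  commands:
    - [1.5,0,0,0,0,0,0]
    - [1,0,0,0,0,0,0]

```text
time: 36.95
ee_pos: [597.8, -240.6, 95.8]
ee_rot: [-0.091, 1.567, 0.092]
force: [-2.5, 0.1, 3.1]
gripper_width: 17.0
```

>>> play_rows:
  commands:
    - [0,0,0,0,0,0,0]
    - [0,0,0,0,0,0,0.3]
    - [0,0,0,0,0,0,0.45]
    - [0,0,0,0,0,0,0.45]
    - [0,0,0,0,0,0,0.45]
    - [-10,0,0,0,0,0,0.45]
    - [-25,0,0,0,0,0,0.45]
    - [-35,0,0,0,0,0,0.45]
    - [-35,-10,0,0,0,0,0.8]
    - [-20,-20,0,0,0,0,1]
    - [0,0,0,0,0,0,1]

```text
time: 38.05
ee_pos: [600.7, -270.4, 228.1]
ee_rot: [-0.092, 1.567, 0.093]
force: [-0.7, 0.8, 0.3]
gripper_width: 79.8
```

```bash
python3 -c "
from h import *
plan([592,201,180],-.2485)
p=shot('wrist','w15')
tops(p,b2w(17.8,-46.5),98,112,40)
tops(p,b2w(17.8,-46.5),91.5,112,60)
cv2.imwrite('pics/w15c.png',cv2.resize(p['color'][50:300,150:370,::-1],None,fx=2.4,fy=2.4,interpolation=cv2.INTER_CUBIC))
d=p['depth'];v,u=np.nonzero(d>0);o,ry=rays(p,np.c_[u,v]);P=o+ry*d[v,u][:,None]
for y in range(-90,2,8):
    m=np.hypot(*(P[:,:2]-b2w(17.8,y)).T)<4; print(y,P[m,2].mean().round(1),end='; ')
t=vision.read_camera('top'); 
for c in [(468,201),(452,318)]: tops(t,c,60,84,45)
tops(t,(582,319),12,30,45)
"
```

```text
t=38.05 at [ 600.7 -270.4  228.1] yaw 0.118 q6 -0.59 F [-0.7  0.8  0.3] w79.8
  turn [ 0.366  0.001 -0.   ] in 3 [ 0.122  0.    -0.   ] | then shift [  48.1  454.8 -124.4] in 11 [  4.4  41.3 -11.3]
top 689 [ 597.3 -240.6] [17.4 27.7] ang 6.73 z 103.3 bed xy [ 18.2 -46.4]
top 2086 [ 597.3 -240.6] [17.7 90. ] ang 7.17 z 93.8 bed xy [ 18.3 -46.4]
-90 93.4; -82 93.6; -74 93.4; -66 303.5; -58 103.5; -50 103.2; -42 103.3; -34 100.6; -26 93.3; -18 93.4; -10 93.3; -2 88.0; top 193 [466.6 199.4] [27.  59.8] ang 74.95 z 71.7 bed xy [-62.5 405.4]
few 0
top 203 [578.5 314.8] [58.9 64.1] ang 6.68 z 19.0 bed xy [ 61.6 507.6]
```

View pics/w15c.png

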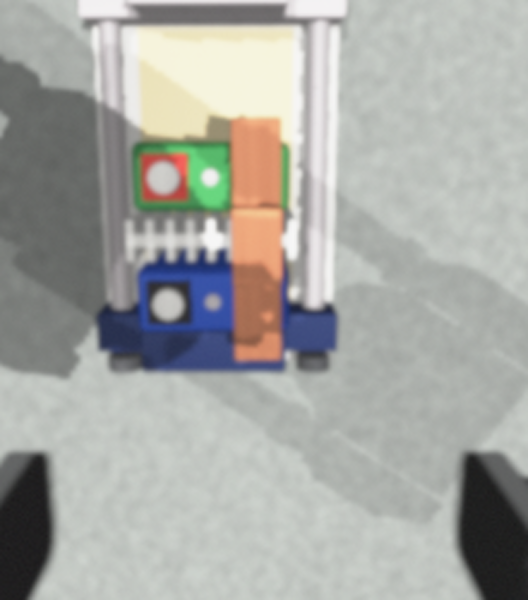

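```bash
python3 -c "
from cell import finish_job; print(finish_job())"
```

```text
the job is handed in; nothing more can be done
None
```

The module is laid up on the clamping bed and the job is handed in, at about 38 s on the robot's clock. `finish_job` gave no verdict.

From the fixed navy jaw towards the screw, the row is blue cell, cooling plate, green cell. I used the green cell on the mat, which is the one farthest from the base. The copper link is the one from the mat: it measured 90 mm long, and the other copper one looks smaller in the picture.

Last measured positions, in the bed frame:

| Part | x (mm) | y (mm) | Angle to the bed | Height check |
|---|---|---|---|---|
| Blue cell | +0.9 | -70.4 | under 1.5° | upright, underside at about 14 mm |
| Cooling plate | not measured after release (set down within 1 mm of the midline) | about -46.7 | not measured directly | set down on the bed |
| Green cell | +0.7 | -22.7 | under 1.5° | upright, underside at about 14 mm |
| Link | +18.3 | -46.4 | under 1° | flat, bar top at 93.4 mm along its length |

- **Gaps:** blue stands about 1.5 mm from the jaw, with a few millimetres on each side of the plate.
- **Terminals:** blue's red terminal and green's black terminal are at the same edge (+x), and the link lies across both, hump up.
- **Gripper:** it is open and about 130 mm clear of the parts.
- **Spare cell and tape roll:** the spare cell measured within about 2 mm of where it started. The tape roll was at (578, 315) against a first estimate of (582, 318), which is within the camera error, and I never touched it.

Blue's set-down gave no clear contact force reading, unlike the other three, but afterwards it measured as standing upright at bed height. None of the final checks failed or disagreed.

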